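Load a fossil into the blasting cabinet and light it

ROBOT

A 7-joint arm with a two-finger parallel gripper is mounted at the origin on the work surface. World frame = base frame: x ahead of the robot, y to its left, z up, the work surface at z = 0. Lengths are in mm, angles in rad, forces in N, time in s.
With the tool pointing down it reaches from about 425 to 875 mm from the base axis. Payload 4.7 kg.
Tool frame: the origin (TCP) lies at the very end of the fingers, on their centre line; the grasp point (between the pads) lies 19 mm behind it; z points along the fingers, y is the line along which they close (so a half turn about z gives the same grasp; the last joint's range is limited). The gripper opens to 87 mm and grips with 3 to 60 N. Pads are 19 mm wide; open, the fingers measure 117 mm over their backs; the gripper's body (75 mm by 190 mm) begins 51 mm behind the grasp point.
Start: joints at [1.217, 0.321, -0.07, 1.45, 0.023, 1.371, -0.057], TCP at [233.698, -606.557, 222.587] pointing down, gripper open.
Joint ranges: [-2.86, 2.86], [-0.3, 2.09], [-1.38, 1.24], [0.06, 2.45], [-1.56, 4.7], [0.09, 2.05], [-2.69, 2.69]. Speed limits (rad/s): [2.57, 2.57, 3.14, 3.14, 3.14, 3.14, 3.14].

INTERFACE

Orientations are given as a unit quaternion [x, y, z, w].
In Python, from cell import get_state, read_camera, camera_params, job_done gives the robot as it stands.
- The arm moves only by the tool play_rows, never from a script. Its arguments are lists of equal length, an entry for each row: "xyz": the shift along the tool's x, y, z scaled (see below), a list of three; "angular": the turn, a rotation vector about the tool's x, y, z scaled (see below), a list of three. A call has 1 to 10 rows; each row shifts and turns the commanded pose from where the row before left it, along the tool's axes as they then stand; what a row does not reach is not made up. The controller multiplies each number of a shift by 0.04 m and each number of a turn by 6 degrees. A row lasts 1/8 s, in which the tool goes at most 62.5 mm and 10.7 degrees, less where a joint would pass 70% of its speed; a pose out of reach is approached as far as the arm can. A call with a number of a shift or a turn outside -1 to 1 is refused whole. A call with a gripper value outside its range is refused whole. "fingers" is the opening, from -1 (shut) to 1 (fully open), set as the call begins (left out, the last holds). The fingers move at their own pace and stop on an object; "squeeze" is the grip in N (left out, the last holds). Time passes only in rows, so rows that do not move let the fingers close. It gives the time, the measured TCP pose, the force, the opening and the grip force at its end, in the units of the state.
- get_state(): the state, without advancing time (a new reading comes with each control period).
- read_camera(name): name is "side" or "top" or "wrist"; returns (picture, depth): 400x640x3 uint8, red, green, blue; 400x640 float32, mm along the optical axis (not along the pixel's ray), 0 where there is no reading.
- camera_params(name): a dict with "fx", "fy", "cx", "cy" (pixels), "k1" (the pictures are not rectified: a ray, as slopes to the right and down, at radius r is drawn at 1 + k1 r^2 times it, then the intrinsics apply), "R" (3x3) and "t" (3): a world point X has camera coordinates R X + t. Camera axes: x right, y down, z forward; pixel columns grow to the right and rows downward; lengths in mm; the calibration is good to about 2 mm. A picture is of the moment at which its call begins: read the wrist's pose just before it. camera_params takes no time and is no camera call; for the wrist camera it gives the pose at the moment of the call.
- job_done(): hands the job in; it is judged then, once.
The state is a dict: "t": time; "joints": joint angles; "qvel": joint speeds; "joint_torque": joint torques, N m; "tool_pos": TCP position; "ee_rot": TCP orientation; "contact_force": force on the tool from outside, world axes, zero at the start; "torque": the same for the moment, N m; "finger_gap": opening from 0.0 (shut) to 1.0 (fully open); "finger_force": force on a finger pad.
Only numpy, scipy, OpenCV 4.12 (cv2) and the standard library are available. Lean on these libraries where they do the work, as an engineer would, in place of code of your own. Each camera call takes 0.05 s, during which the arm holds its last target. There are 200 camera calls.

TASK

Get the fossil with the dark brown bone ready for blasting: pull the green drop-front door of the cabinet all the way down, put the fossil's tray on it and push the tray fully into the chamber, then push the door back up until it is fully shut. Last of all, swing the white lamp arm so that the lamp is centred over the cabinet's clear roof window. Keep the fossil's tray level all the while, and leave the other tray and the rest of the bench things where they are.

Things in the scene. Friction and masses are not known exactly. Their poses are not given: they have to be found in the camera images.
- cabinet: Grey blasting cabinet, fixed, 220 deep (x) x 300 wide (y) x 205 mm high; origin at the centre of its underside, x points from the door to the back, z up. The chamber's mouth is the plane x = -110 mm, 276 mm wide, from z = 73 (chamber floor) to 193 mm; the chamber ends at x = +40 mm. Clear roof window, top at 205 mm. Vertical grippers do not fit into the mouth; tilted fingertips do.
- door (a joint): Angle of the green drop-front door, rad: 0 shut (upright), 1.57 fully open (level, its inner face up, in line with the chamber floor, 76 mm above the bench, 3 mm above the chamber floor). A stiff hinge: it stays where it is left. Needs about 7 N at the bar to move up.
- door_hinge (a point): Middle of the door's hinge line along its bottom edge, 70 mm above the bench, 6 mm in front of the mouth plane; axes as the cabinet's when the door is shut, turning with the door (z from hinge to free edge). The door panel is 12 mm thick (6 mm either side of this line), 294 mm wide, 136 mm from hinge to free edge.
- door_bar (a point): Middle of the door's steel pull bar: round, 12 mm thick, 140 mm long, parallel to the hinge, a leg at each end; 37 mm past the door's free edge (173 mm from the hinge line) and 20 mm to the outer side of the panel's mid-plane. Shut: 243 mm above the bench, 38 mm above the roof, free behind it. Open: 50 mm above the bench.
- tray_bone: The tray to load: loose, white, 90 (x) x 110 (y) x 32 mm high, walls 4 mm, origin at the centre of its underside; a sand-coloured rock block is fixed in its middle, 56 (x) x 40 (y) mm, top at z = 74 mm, with a dark brown bone on top (to 84 mm). About 0.4 kg. Grip the block across y. It goes in with its x axis along the cabinet's x, either way round.
- tray_jacket: The other tray, same size, carrying a white plaster dome of 60 mm diameter, 66 mm high; leave it alone. Origin at the centre of its underside.
- lamp (a joint): Angle of the stiff white lamp arm about its upright post (axis at x = +60, y = +150 mm in the cabinet's frame, 178 mm from the lamp's axis), rad; seen from above it grows clockwise, 0 to 1.7; about 1.09 brings the lamp over the middle of the window. It stays where it is left (about 3 N at the lamp moves it).
- lamp_knob (a point): On the lamp head's axis, in the upright orange grip knob on top of it: knob 18 mm diameter, 36 mm high, this point 24 mm above its foot and 324 mm above the bench. The lamp head below is 84 mm wide, from 238 to 300 mm above the bench. The arm is a bar 14 mm thick, 290 mm above the bench, from post to head.
- window (a point): Centre of the clear roof window, on its top face, 205 mm above the bench.
- solvent: Bystander: amber bottle, 56 mm diameter, 130 mm high.
- jar: Bystander: jar with a green cap, 64 mm diameter, 75 mm high.
- brush: Bystander: brush lying on the bench.
- rock: Bystander: sand-coloured rock, 70 x 50 x 40 mm.
- cup: Bystander: orange cup, 70 mm wide, 80 mm high.
- weight: Bystander: brass weight, 52 mm diameter, 50 mm high.

How it is judged (in metres and radians):
On the way, in this order (a step that is already met when the one before it is completed fails the run):
1. the door is pulled all the way down (value of joint door above 1.45 rad), for 0.2 s.
2. the bone's tray stands level in the chamber, sticking out by 20 mm at most (x of tray_bone in the frame of cabinet between -0.085 and 0.005 m and y of tray_bone in the frame of cabinet between -0.09 and 0.09 m and z of tray_bone in the frame of cabinet between 0.065 and 0.085 m and angle between tray_bone's own z axis and vertical below 0.1 rad), for 0.2 s.
3. the door is shut with the tray inside (x of tray_bone in the frame of cabinet between -0.068 and 0.005 m and y of tray_bone in the frame of cabinet between -0.09 and 0.09 m and z of tray_bone in the frame of cabinet between 0.065 and 0.085 m and angle between tray_bone's own z axis and vertical below 0.1 rad and value of joint door below 0.06 rad), for 0.2 s.
4. the lamp is over the middle of the window (horizontal distance between lamp_knob and window below 0.03 m), for 0.2 s.
At the end, for the whole second after the job is handed in: The bone's tray stands at rest and level (within 0.1 rad) on the chamber floor, wholly behind the mouth, the door is shut (within 0.06 rad) and the lamp's axis is within 30 mm of the window's centre, seen from above (all of step 3 and horizontal distance between lamp_knob and window below 0.03 m and linear speed of tray_bone below 0.02 m/s); the robot touches nothing.
It fails at once if the bone's tray is tipped by more than 0.35 rad (angle between tray_bone's own z axis and vertical above 0.35 rad).
It fails at once if the tray with the white plaster dome is moved by more than 30 mm (distance of tray_jacket from where it was at the start of the episode above 0.03 m).
It fails at once if another bench thing is moved by more than 30 mm (distance of any of solvent, jar, brush, rock, cup, weight from where it was at the start of the episode above 0.03 m).
It also fails if it takes over 72 s, if anything falls off the work surface, if the arm or the gripper's body presses on something with over 40 N, if the wrist force passes 120 N, or if a joint passes its speed limit or range.

## Working session

There is one attempt and no reset: what is moved stays moved. The work goes in short steps, Python scripts to look and compute and a tool call to move; the robot and the scene stay as the last step left them, time stands still between calls to the robot, and variables do not carry over. Pictures are saved under pics/ and viewed, at most 10 in all, crops included, and the job is handed in when it is done.

Besides the shell and the picture viewer there is one more tool, called after ">>>" by a JSON object that holds its "name" and its "arguments", one argument or row to a line. play_rows: Moves the arm, as the interface text tells. Its arguments: {"type":"object","properties":{"xyz":{"type":"array"},"angular":{"type":"array"},"fingers":{"type":"number"},"squeeze":{"type":"number"}},"required":["xyz","angular"]}

```bash
mkdir -p pics; ls; python3 - <<'E'
from cell import *
import cv2,numpy as np
s=get_state();print(s)
for n in("top","side"):
    p,d=read_camera(n);cv2.imwrite(f"pics/{n}0.png",p[:,:,::-1]);np.save(f"pics/{n}0.npy",d);c=camera_params(n);print(n,c)
E
```

```text
pics
{'t': 0.0, 'joints': array([ 1.21709019,  0.32181604, -0.07007226,  1.45166317,  0.02263816,
        1.37084819, -0.05690563]), 'qvel': array([-1.09721924e-04,  7.96179308e-05,  7.99777071e-04, -1.77881195e-04,
        1.03113075e-03, -7.90546709e-07, -1.20880900e-04]), 'joint_torque': array([-6.43280032e-05, -4.91282129e+01, -4.04140949e-01, -3.12525022e+01,
       -6.39184099e-02,  4.36723139e-02,  2.02231736e-04]), 'tool_pos': array([ 233.44832582, -606.02405655,  221.47192261]), 'ee_rot': array([ 9.83135098e-01,  1.82878182e-01, -2.47564512e-04, -9.42153693e-04]), 'contact_force': array([ 0.7487243 , -0.68556026, -0.39098764]), 'torque': array([0.01702921, 0.00058445, 0.02383916]), 'finger_force': 0.0, 'finger_gap': 0.9968171636291235}
top {'fx': 475.8252844691841, 'fy': 475.8252844691841, 'cx': 314.45830312262444, 'cy': 199.8241105931885, 'k1': -0.09517863608536617, 'R': array([[ 0.0100387 , -0.99994431,  0.00325686],
       [-0.98108043, -0.01047896, -0.19331678],
       [ 0.19334014, -0.00125459, -0.98113099]]), 't': array([  49.13953763,  562.16832105, 1385.22931162])}
side {'fx': 419.4246288098895, 'fy': 419.4246288098895, 'cx': 315.87893289839144, 'cy': 199.6842397090082, 'k1': 0.009369759415403875, 'R': array([[-0.90619741, -0.42271302, -0.01095245],
       [-0.2488571 ,  0.554074  , -0.7944005 ],
       [ 0.3418719 , -0.71715808, -0.60729556]]), 't': array([ 540.69374735,  240.43964435, 1344.80114538])}
```

View pics/top0.png

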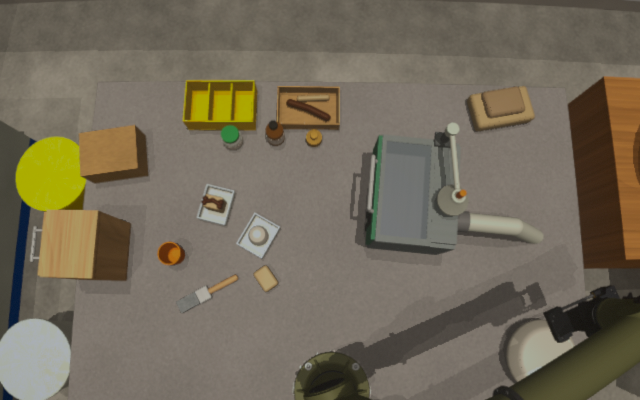

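View pics/side0.png

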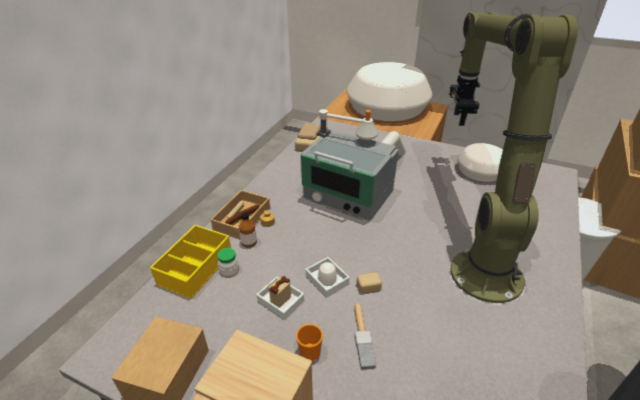

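The top view shows the cabinet near (410,195), with its door facing image-left (world +y). The bone tray is at (215,205), the dome tray at (258,235) and the lamp knob at (461,194). In the side view the bone tray is at (280,293) and the bar at (333,158).

```bash
cat > h.py <<'E'
import numpy as np,cv2
from cell import *
from scipy.spatial.transform import Rotation as Ro
def K(c): return np.array([[c["fx"],0,c["cx"]],[0,c["fy"],c["cy"]],[0,0,1]])
def slopes(c,uv):
    uv=np.asarray(uv,float).reshape(-1,1,2)
    return cv2.undistortPoints(uv,K(c),np.array([c["k1"],0,0,0,0.])).reshape(-1,2)
def cloud(c,d):
    v,u=np.mgrid[:400,:640]
    s=slopes(c,np.stack([u,v],-1).reshape(-1,2)).reshape(400,640,2)
    P=np.dstack([s*d[...,None],d])
    return (P-c["t"])@c["R"]
def onplane(c,uv,z):
    s=slopes(c,uv);r=np.c_[s,np.ones(len(s))]@c["R"];o=-c["R"].T@c["t"]
    return o+r*((z-o[2])/r[:,2])[:,None]
def rect(P):
    r=cv2.minAreaRect(P[:,:2].astype(np.float32));return r
E
python3 - <<'E'
from h import *
for n in("top","side"):
    c=camera_params(n);d=np.load(f"pics/{n}0.npy");W=cloud(c,d);im=cv2.imread(f"pics/{n}0.png");hsv=cv2.cvtColor(im,cv2.COLOR_BGR2HSV)
    W[d==0]=np.nan
    print(n)
    win=(slice(80,330),slice(150,490)) if n=="top" else (slice(100,380),slice(140,420))
    M=np.zeros((400,640),bool);M[win]=True
    z=W[...,2]
    bench=M&(abs(z)<6);print("bench med z",np.nanmedian(z[bench]))
    def rep(name,m):
        m=(m&M).astype(np.uint8);k,l,st,ce=cv2.connectedComponentsWithStats(m)
        for i in range(1,k):
            if st[i,4]>15:
                P=W[l==i];r=rect(P);print(name,"px",ce[i].round(),st[i,4],"xyzmed",np.median(P,0).round(1),"rect",np.round(r[0],1),np.round(r[1],1),round(r[2],1))
    rep("roof",(z>198)&(z<212))
    rep("bar",(z>230)&(z<250)&(hsv[...,1]<90))
    H,S,V=cv2.split(hsv)
    rep("green",(H>60)&(H<90)&(S>100)&(z>60))
    rep("orangeknob",(H<16)&(S>170)&(z>290))
    rep("white",(S<50)&(V>150)&(z<45)&(z>8))
    rep("rock",(z>60)&(z<90)&(S>60)&(H<30))
    rep("lamp",(z>225)&(z<306)&(S<60)&(V>90))
    rep("obj",(z>15)&(z<140)&(S>60))
E
```

```text
top
bench med z 0.1506393220497869
roof px [412. 192.] 7780 xyzmed [ 556.7 -208.7  204.1] rect [ 563.5 -218.1] [239.4 303.2] 86.4
roof px [458. 159.] 78 xyzmed [ 655.6 -343.9  205.4] rect [ 642.  -344.9] [95.9  9.9] 2.0
bar px [444. 138.] 27 xyzmed [ 697.9 -294.2  239.1] rect [ 699.2 -296. ] [21.8 10.2] 45.4
bar px [371. 183.] 196 xyzmed [568.9 -92.9 247.2] rect [574.9 -93.9] [ 12.4 149.9] 85.0
bar px [441. 206.] 43 xyzmed [ 508.5 -273.9  246.7] rect [ 511.1 -279.7] [66.2 18.1] 32.7
green px [229. 134.] 217 xyzmed [763.4 319.2  74.8] rect [763.4 320.7] [51.5 51.1] 1.2
green px [378. 152.] 19 xyzmed [ 666.9 -119.6  206.2] rect [ 667.4 -120.3] [ 3.6 32.5] 88.4
green px [376. 188.] 103 xyzmed [ 566.  -111.7  206.9] rect [ 570.9 -112.2] [  7.3 131.9] 84.8
green px [373. 226.] 58 xyzmed [ 463.2 -102.3  205.6] rect [ 463.4 -102.2] [ 7.7 68.4] 85.0
white px [219. 212.] 93 xyzmed [508.9 330.6  32.1] rect [550.4 360.3] [ 87.5 109.9] 75.9
white px [257. 236.] 149 xyzmed [448.9 230.6  31.3] rect [456.2 227.3] [ 90.4 109.7] 60.7
white px [203. 294.] 144 xyzmed [276.2 388.5  20.1] rect [275.8 389
[... 3624 characters left out ...]
bj px [338. 191.] 600 xyzmed [ 541.5 -104.1   91.2] rect [ 567.7 -104.6] [ 21.9 290.1] 86.0
obj px [243. 214.] 1517 xyzmed [850.3  86.2  34.2] rect [838.3  95.7] [236.5 192.3] 89.8
obj px [192. 259.] 3004 xyzmed [862.8 366.9  56.1] rect [835.7 361.1] [207.5 224.4] 0.2
obj px [369. 281.] 370 xyzmed [320.7 211.   38.6] rect [321.7 204.8] [70.3 52. ] 39.2
obj px [280. 290.] 470 xyzmed [536.8 373.3  66.3] rect [545.  360.2] [73.5 40.5] 75.8
obj px [359. 317.] 156 xyzmed [304.8 334.6  19. ] rect [306.  331.7] [17.6 94.8] 27.9
obj px [170. 350.] 3476 xyzmed [673.3 669.9  98.8] rect [696.6 681.4] [141.2 165.9] 9.2
obj px [309. 340.] 714 xyzmed [391.8 480.1  56.1] rect [389.8 483.6] [66.9 69.7] 27.0
```

>>> {"name": "play_rows", "arguments": {
  "xyz": [
    [0,0,-0.85],
    [0,0,-0.85],
    [0,0,-0.85],
    [0,0,-0.85],
    [0,0,-0.85],
    [0.5,-0.95,0],
    [0.5,-0.95,0],
    [0.5,-0.95,0],
    [0.5,-0.95,0],
    [0.5,-0.95,0]
  ],
  "angular": [
    [0,0,0.87],
    [0,0,0.87],
    [0,0,0.87],
    [0,0,0.87],
    [0,0,0.87],
    [0,0,0],
    [0,0,0],
    [0,0,0],
    [0,0,0],
    [0,0,0]
  ],
  "fingers": 1,
  "squeeze": 30
}}

```text
t: 1.35
tool_pos: [350.5, -424.6, 392.1]
ee_rot: [0.999, -0.044, -0.0, -0.0]
contact_force: [1.0, 0.2, 0.0]
finger_gap: 1.001
finger_force: 0.0
```

```bash
cat >> h.py <<'E'
C=np.array([562.5,-227,0]);YAW=-95.0
Rc=Ro.from_euler("z",YAW,degrees=True)
def cab(p): return Rc.apply(np.asarray(p,float))+C       # cabinet->world
def tocab(p): return Rc.inv().apply(np.asarray(p,float)-C)
def pose():
    s=get_state();return s,np.array(s["tool_pos"]),Ro.from_quat(s["ee_rot"])
def go(target,yawx=None,R=None):
    """remaining shift (units, present tool axes) and turn (units, tool rotvec); yawx: wanted heading of tool x, deg"""
    s,p,r=pose()
    if yawx is not None: R=Ro.from_euler("z",yawx,degrees=True)*Ro.from_euler("x",180,degrees=True)
    sh=r.inv().apply(np.asarray(target)-p)/40
    tu=(r.inv()*R).as_rotvec(degrees=True)/6 if R is not None else None
    print("t",round(s["t"],2),"tcp",p.round(1),"cab",tocab(p).round(1),"rpyx",r.as_matrix()[:,0].round(3),"z",r.as_matrix()[:,2].round(3),"F",s["contact_force"].round(1),"gap",round(s["finger_gap"]*87,1),"shift",sh.round(3),"turn",None if tu is None else tu.round(3));return sh,tu
E
python3 - <<'E'
from h import *
b=cab([-136,0,0]);b[2]=300;print(b);go(b,-5);print(get_state()["joints"].round(2))
E
```

```text
[574.35318101 -91.51752106 300.        ]
t 1.35 tcp [ 350.5 -424.6  392.1] cab [ 215.4 -194.   392.1] rpyx [ 0.996 -0.088 -0.001] z [-0.  0. -1.] F [1.  0.2 0. ] gap 87.1 shift [ 4.846 -8.786  2.304] turn [-0.003  0.005 -0.005]
[ 0.96  0.09 -0.14  1.39  0.01  1.66 -0.84]
```

>>> {"name": "play_rows", "arguments": {
  "xyz": [
    [0.54,-0.97,0],
    [0.54,-0.97,0],
    [0.54,-0.97,0],
    [0.54,-0.97,0],
    [0.54,-0.97,0],
    [0.54,-0.98,0],
    [0.54,-0.98,0],
    [0.54,-0.98,0],
    [0.54,-0.98,0],
    [0,0,0.4]
  ],
  "angular": [
    [0,0,0],
    [0,0,0],
    [0,0,0],
    [0,0,0],
    [0,0,0],
    [0,0,0],
    [0,0,0],
    [0,0,0],
    [0,0,0],
    [0,0,0]
  ]
}}

```text
t: 2.6
tool_pos: [576.0, -88.7, 376.5]
ee_rot: [0.999, -0.04, 0.001, -0.001]
contact_force: [0.2, -0.6, 0.2]
finger_gap: 1.002
finger_force: 0.0
```

```bash
python3 - <<'E'
from h import *
b=cab([-136,0,0]);b[2]=300;go(b,-5)
c=camera_params("wrist");p,d=read_camera("wrist");cv2.imwrite("pics/w1.png",p[:,:,::-1]);W=cloud(c,d);W[d==0]=np.nan
z=W[...,2];S=cv2.cvtColor(p,cv2.COLOR_RGB2HSV)
def rep(n,m):
    k,l,st,ce=cv2.connectedComponentsWithStats(m.astype(np.uint8))
    for i in range(1,k):
        if st[i,4]>300:P=W[l==i];r=rect(P);print(n,ce[i].round(),st[i,4],np.median(P,0).round(1),np.round(r[0],1),np.round(r[1],1),round(r[2],1))
rep("bar",(z>230)&(z<256)&(S[...,1]<90));rep("green",(S[...,0]>60)&(S[...,0]<90)&(S[...,1]>100)&(z>190));rep("roof",(z>195)&(z<212))
E
```

```text
t 2.6 tcp [576.  -88.7 376.5] cab [-139.     1.4  376.5] rpyx [ 0.997 -0.08   0.001] z [ 0.002  0.002 -1.   ] F [ 0.2 -0.6  0.2] gap 87.2 shift [-0.039  0.08   1.912] turn [-0.025 -0.014  0.071]
bar [548.  28.] 577 [ 703.9 -290.9  243.7] [ 705.2 -294.3] [24.2 11.7] 14.1
bar [327. 185.] 1948 [582.8 -92.9 247.7] [575.  -92.4] [ 12.  150.6] 84.8
bar [528. 202.] 1233 [ 554.4 -277.1  249.8] [ 548.5 -289.9] [32.3 80.4] 43.4
roof [442. 139.] 45309 [ 613.8 -213.4  203.6] [ 597.5 -222.5] [240.1 271.9] 84.9
roof [379. 301.] 533 [ 424.9 -143.4  204.9] [ 424.9 -142. ] [97.6 10.2] 85.0
```

View pics/w1.png

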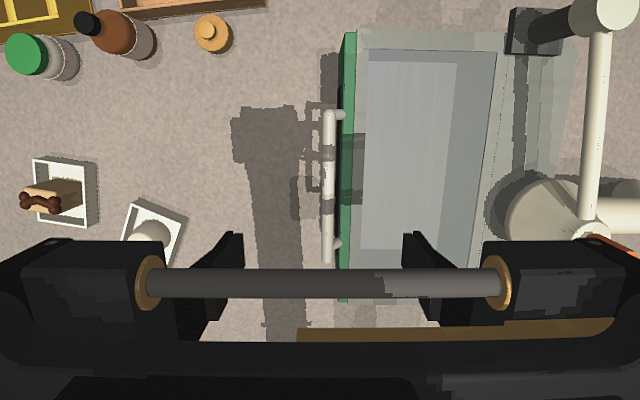

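The wrist view shows the bar at about (327,185), between the open fingers. The roof is to its right and clear of the lamp, so I descend and grip.

>>> {"name": "play_rows", "arguments": {
  "xyz": [
    [0,0.08,0.8],
    [0,0,0.8],
    [0,0,0.8],
    [0,0,0.8],
    [0,0,0.6],
    [0,0,0]
  ],
  "angular": [
    [0,0,0.07],
    [0,0,0],
    [0,0,0],
    [0,0,0],
    [0,0,0],
    [0,0,0]
  ]
}}

```text
t: 3.4
tool_pos: [571.8, -98.5, 222.2]
ee_rot: [0.999, -0.049, -0.003, 0.0]
contact_force: [-0.0, -0.1, 0.6]
finger_gap: 1.0
finger_force: 0.0
```

>>> {"name": "play_rows", "arguments": {
  "xyz": [
    [0,0,0],
    [0,0,0],
    [0,0,0],
    [0,0,0],
    [0,0,0],
    [0,0,0]
  ],
  "angular": [
    [0,0,0],
    [0,0,0],
    [0,0,0],
    [0,0,0],
    [0,0,0],
    [0,0,0]
  ],
  "fingers": -1,
  "squeeze": 25
}}

```text
t: 4.15
tool_pos: [574.1, -96.8, 224.5]
ee_rot: [0.999, -0.047, -0.0, 0.0]
contact_force: [0.4, -0.0, 0.2]
finger_gap: 0.402
finger_force: 0.0
```

```bash
python3 - <<'E'
from h import *
b=cab([-136,0,0]);b[2]=224;go(b,-5)
th=np.linspace(0,1.58,23);o=173*np.sin(th)+20*np.cos(th);h=173*np.cos(th)-20*np.sin(th)
# tool y = +x_cab so outward = -y ; down = +z
for a,x,y in zip(th[1:],-np.diff(o)/40,-np.diff(h)/40): print(round(a,2),round(x,2),round(y,2))
E
```

```text
t 4.15 tcp [574.1 -96.8 224.5] cab [-1.307e+02  2.000e-01  2.245e+02] rpyx [ 0.995 -0.095 -0.   ] z [-0. -0. -1.] F [ 0.4 -0.   0.2] gap 34.9 shift [-0.005 -0.132  0.013] turn [ 0.001  0.    -0.074]
0.07 -0.31 0.05
0.14 -0.3 0.07
0.22 -0.3 0.09
0.29 -0.29 0.11
0.36 -0.28 0.13
0.43 -0.27 0.15
0.5 -0.26 0.17
0.57 -0.25 0.19
0.65 -0.23 0.21
0.72 -0.22 0.22
0.79 -0.2 0.24
0.86 -0.18 0.25
0.93 -0.17 0.27
1.01 -0.15 0.28
1.08 -0.13 0.29
1.15 -0.1 0.29
1.22 -0.08 0.3
1.29 -0.06 0.31
1.36 -0.04 0.31
1.44 -0.02 0.31
1.51 0.01 0.31
1.58 0.03 0.31
```

>>> {"name": "play_rows", "arguments": {
  "xyz": [
    [0,-0.12,0],
    [0,0,0],
    [0,0,0],
    [0,0,0],
    [0,0,0],
    [0,0,0]
  ],
  "angular": [
    [0,0,0],
    [0,0,0],
    [0,0,0],
    [0,0,0],
    [0,0,0],
    [0,0,0]
  ]
}}

```text
t: 4.9
tool_pos: [574.5, -92.2, 224.5]
ee_rot: [0.999, -0.048, -0.0, 0.0]
contact_force: [0.5, -0.7, -0.1]
finger_gap: 0.131
finger_force: 25.0
```

>>> {"name": "play_rows", "arguments": {
  "xyz": [
    [0,-0.31,0.05],
    [0,-0.3,0.07],
    [0,-0.3,0.09],
    [0,-0.29,0.11],
    [0,-0.28,0.13]
  ],
  "angular": [
    [0,0,0],
    [0,0,0],
    [0,0,0],
    [0,0,0],
    [0,0,0]
  ]
}}

```text
t: 5.52
tool_pos: [580.4, -32.1, 206.2]
ee_rot: [0.999, -0.047, 0.0, 0.0]
contact_force: [-0.5, -2.9, 1.8]
finger_gap: 0.128
finger_force: 25.0
```

>>> {"name": "play_rows", "arguments": {
  "xyz": [
    [0,-0.27,0.15],
    [0,-0.26,0.17],
    [0,-0.25,0.19],
    [0,-0.23,0.21],
    [0,-0.22,0.22],
    [0,-0.2,0.24],
    [0,-0.18,0.25],
    [0,-0.17,0.27],
    [0,-0.15,0.28]
  ],
  "angular": [
    [0,0,0],
    [0,0,0],
    [0,0,0],
    [0,0,0],
    [0,0,0],
    [0,0,0],
    [0,0,0],
    [0,0,0],
    [0,0,0]
  ]
}}

```text
t: 6.65
tool_pos: [587.6, 44.0, 126.6]
ee_rot: [0.999, -0.048, 0.0, 0.0]
contact_force: [2.0, -2.2, 1.0]
finger_gap: 0.131
finger_force: 25.0
```

>>> {"name": "play_rows", "arguments": {
  "xyz": [
    [0,-0.13,0.29],
    [0,-0.1,0.29],
    [0,-0.08,0.3],
    [0,-0.06,0.31],
    [0,-0.04,0.31],
    [0,-0.02,0.31],
    [0,0.01,0.31],
    [0,0.02,0.3],
    [0,0,0]
  ],
  "angular": [
    [0,0,0],
    [0,0,0],
    [0,0,0],
    [0,0,0],
    [0,0,0],
    [0,0,0],
    [0,0,0],
    [0,0,0],
    [0,0,0]
  ]
}}

```text
t: 7.78
tool_pos: [589.4, 59.5, 30.2]
ee_rot: [0.999, -0.048, 0.0, -0.0]
contact_force: [3.4, -2.5, 1.9]
finger_gap: 0.128
finger_force: 25.2
```

```bash
python3 - <<'E'
from h import *
b=cab([-289,0,0]);b[2]=31;go(b,-5)
c=camera_params("side");p,d=read_camera("side");cv2.imwrite("pics/s2.png",p[:,:,::-1]);W=cloud(c,d);W[d==0]=np.nan
z=W[...,2];S=cv2.cvtColor(p,cv2.COLOR_RGB2HSV)
m=(S[...,0]>60)&(S[...,0]<90)&(S[...,1]>100)&(W[...,0]<700)&(z>30)
P=tocab(W[m]);P=P[(P[:,0]>-300)&(P[:,0]<-100)];A=np.c_[P[:,0],np.ones(len(P))];print(len(P),P.min(0),P.max(0),np.linalg.lstsq(A,P[:,2],rcond=None)[0])
E
```

```text
t 7.78 tcp [589.4  59.5  30.2] cab [-287.7    1.8   30.2] rpyx [ 0.995 -0.095  0.001] z [ 0.001  0.    -1.   ] F [ 3.4 -2.5  1.9] gap 11.2 shift [-0.045 -0.031 -0.02 ] turn [-0.001 -0.005 -0.078]
818 [-255.82827702 -149.97863257   66.24456607] [-119.1569677   118.04018307  129.70071276] [-2.97756594e-04  7.64049404e+01]
```

>>> {"name": "play_rows", "arguments": {
  "xyz": [
    [0,0,0],
    [0,0,0],
    [0,0,0],
    [0,0,-0.5],
    [0,0,-0.8],
    [0,0,-0.8],
    [0,0,-0.8],
    [0,0,-0.8],
    [0,0,-0.6],
    [0,0,0]
  ],
  "angular": [
    [0,0,0],
    [0,0,0],
    [0,0,0],
    [0,0,0],
    [0,0,0],
    [0,0,0],
    [0,0,0],
    [0,0,0],
    [0,0,0],
    [0,0,0]
  ],
  "fingers": -0.4
}}

```text
t: 9.07
tool_pos: [590.4, 60.4, 206.1]
ee_rot: [0.999, -0.047, 0.003, -0.0]
contact_force: [0.8, -0.5, -0.8]
finger_gap: 0.303
finger_force: 0.0
```

>>> {"name": "play_rows", "arguments": {
  "xyz": [
    [-0.05,-0.95,0],
    [-0.05,-0.95,0],
    [-0.05,-0.95,0],
    [-0.05,-0.95,0],
    [-0.05,-0.95,0],
    [0,0,0],
    [0,0,0],
    [0,0,0],
    [0,0,0],
    [0,0,0]
  ],
  "angular": [
    [0,0,0],
    [0,0,0],
    [0,0,0],
    [0,0,0],
    [0,0,-0.5],
    [0,0,-1],
    [0,0,-1],
    [0,0,-1],
    [0,0,-1],
    [0,0,-1]
  ],
  "fingers": 1
}}

```text
t: 10.32
tool_pos: [596.4, 249.7, 201.8]
ee_rot: [0.971, 0.24, -0.001, 0.0]
contact_force: [-0.6, 1.0, -0.5]
finger_gap: 1.001
finger_force: 0.0
```

>>> {"name": "play_rows", "arguments": {
  "xyz": [
    [0,0,0],
    [0,0,0],
    [0,0,0],
    [0,0,0],
    [0,0,0],
    [0,0,0],
    [0,0,0],
    [0,0,0]
  ],
  "angular": [
    [0,0,-1],
    [0,0,-1],
    [0,0,-1],
    [0,0,-1],
    [0,0,-1],
    [0,0,-1],
    [0,0,-1],
    [0,0,-1]
  ]
}}

```text
t: 11.32
tool_pos: [596.4, 249.6, 201.8]
ee_rot: [0.789, 0.614, -0.001, -0.0]
contact_force: [0.1, -0.3, -0.0]
finger_gap: 1.0
finger_force: 0.0
```

```bash
python3 - <<'E'
from h import *
go([549.5,361,200],76);print(get_state()["joints"].round(2))
c=camera_params("top");p,d=read_camera("top");W=cloud(c,d);W[d==0]=np.nan
z=W[...,2];S=cv2.cvtColor(p,cv2.COLOR_RGB2HSV)
m=(S[...,0]>60)&(S[...,0]<90)&(S[...,1]>100)&(W[...,0]<700)&(z>30)&(z<110)
P=W[m];Q=tocab(P);P=P[(abs(Q[:,0]+190)<110)];Q=tocab(P);print(len(P),rect(P),np.polyfit(Q[:,0],Q[:,2],1),np.median(Q[:,2]))
E
```

```text
t 11.32 tcp [596.4 249.6 201.8] cab [-477.7   -7.8  201.8] rpyx [ 0.246  0.969 -0.001] z [-0.001 -0.001 -1.   ] F [ 0.1 -0.3 -0. ] gap 87.0 shift [ 2.411 -1.821  0.045] turn [-0.012  0.009 -0.038]
[ 0.21  0.46 -0.88  1.46  0.35  1.39 -0.93]
3561 ((568.6873168945312, -44.286041259765625), (131.21368408203125, 270.9777526855469), 84.71174621582031) [-7.88973046e-04  7.60093285e+01] 76.2062732750631
```

>>> {"name": "play_rows", "arguments": {
  "xyz": [
    [0.8,-0.61,0],
    [0.8,-0.61,0],
    [0.81,-0.6,0],
    [0,0,0.5],
    [0,0,0]
  ],
  "angular": [
    [0,0,0],
    [0,0,0],
    [0,0,0],
    [0,0,0],
    [0,0,0]
  ]
}}

```text
t: 12.0
tool_pos: [549.8, 359.7, 180.1]
ee_rot: [0.791, 0.612, -0.002, 0.0]
contact_force: [0.6, -0.7, -0.0]
finger_gap: 1.0
finger_force: 0.0
```

```bash
python3 - <<'E'
from h import *
go([549.5,361,52],76)
c=camera_params("wrist");p,d=read_camera("wrist");cv2.imwrite("pics/w2.png",p[:,:,::-1]);W=cloud(c,d);W[d==0]=np.nan
z=W[...,2];S=cv2.cvtColor(p,cv2.COLOR_RGB2HSV)
near=np.hypot(W[...,0]-549,W[...,1]-361)<75
for n,m in(("rock",near&(z>66)&(z<80)),("tray",near&(z>22)&(z<37)&(S[...,1]<60))):
    P=W[m];print(n,len(P),np.median(P,0).round(1),rect(P))
E
```

```text
t 12.0 tcp [549.8 359.7 180.1] cab [-583.4  -63.7  180.1] rpyx [ 0.25   0.968 -0.004] z [-0.003 -0.003 -1.   ] F [ 0.6 -0.7 -0. ] gap 87.0 shift [ 0.042 -0.01   3.201] turn [-0.021  0.038 -0.081]
rock 2121 [552.1 365.2  74.1] ((550.1659545898438, 362.3459777832031), (64.81141662597656, 39.9941291809082), 76.52356719970703)
tray 1953 [558.9 371.   31.5] ((549.9827270507812, 361.6930236816406), (90.81702423095703, 110.620849609375), 76.56843566894531)
```

View pics/w2.png

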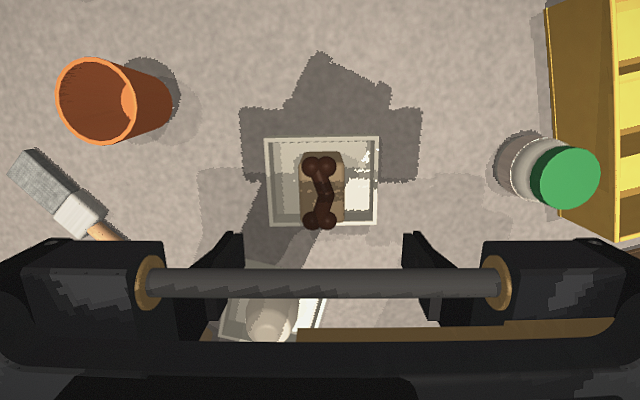

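The tray with the bone is centred at (321,182), between the fingers and aligned with them. Lowering to grip.

>>> {"name": "play_rows", "arguments": {
  "xyz": [
    [0.05,0,0.6],
    [0,0,0.7],
    [0,0,0.8],
    [0,0,0.8],
    [0,0,0.55],
    [0,0,0],
    [0,0,0]
  ],
  "angular": [
    [-0.02,0.04,-0.1],
    [0,0,0],
    [0,0,0],
    [0,0,0],
    [0,0,0],
    [0,0,0],
    [0,0,0]
  ],
  "fingers": 0.5
}}

```text
t: 12.92
tool_pos: [552.4, 364.0, 45.8]
ee_rot: [0.787, 0.616, 0.003, -0.0]
contact_force: [-0.3, -0.3, -0.7]
finger_gap: 0.747
finger_force: 0.0
```

```bash
python3 - <<'E'
from h import *
go([550,361.7,42],76.5)
E
```

```text
t 12.93 tcp [552.4 364.   45.8] cab [-587.9  -61.6   45.8] rpyx [0.24  0.971 0.006] z [ 0.005  0.005 -1.   ] F [-0.3 -0.3 -0.7] gap 65.0 shift [-0.07  -0.044  0.095] turn [ 0.032 -0.053 -0.064]
```

>>> {"name": "play_rows", "arguments": {
  "xyz": [
    [-0.06,-0.05,0.08],
    [0,0,0],
    [0,0,0],
    [0,0,0],
    [0,0,0],
    [0,0,0]
  ],
  "angular": [
    [0,0,-0.05],
    [0,0,0],
    [0,0,0],
    [0,0,0],
    [0,0,0],
    [0,0,0]
  ],
  "fingers": -1,
  "squeeze": 30
}}

```text
t: 13.68
tool_pos: [549.1, 361.9, 41.7]
ee_rot: [0.786, 0.619, 0.002, -0.0]
contact_force: [-0.8, -0.9, 2.4]
finger_gap: 0.455
finger_force: 30.0
```

>>> {"name": "play_rows", "arguments": {
  "xyz": [
    [0,0,0],
    [0,0,-0.3],
    [0,0,-0.6],
    [0,0,-0.7],
    [0,0,-0.8],
    [0,0,-0.6],
    [0,0,0]
  ],
  "angular": [
    [0,0,0],
    [0,0,0],
    [0,0,0],
    [0,0,-0.5],
    [0,0,-0.5],
    [0,0,-0.45],
    [0,0,0]
  ]
}}

```text
t: 14.55
tool_pos: [549.5, 362.7, 164.5]
ee_rot: [0.736, 0.676, 0.005, 0.0]
contact_force: [0.7, 0.2, -5.2]
finger_gap: 0.457
finger_force: 30.0
```

```bash
python3 - <<'E'
from h import *
b=cab([-182,0,0]);b[2]=160;go(b,85);print(get_state()["finger_force"])
E
```

```text
t 14.55 tcp [549.5 362.7 164.5] cab [-586.4  -64.4  164.5] rpyx [0.085 0.996 0.007] z [ 0.007  0.006 -1.   ] F [ 0.7  0.2 -5.2] gap 39.8 shift [-10.114   1.584   0.052] turn [ 0.064 -0.067  0.023]
29.992268078494817
```

>>> {"name": "play_rows", "arguments": {
  "xyz": [
    [-0.4,0.1,0],
    [-0.7,0.12,0],
    [-0.8,0.12,0],
    [-0.9,0.13,0],
    [-0.9,0.13,0],
    [-0.9,0.13,0],
    [-0.9,0.13,0],
    [-0.9,0.13,0],
    [-0.9,0.13,0],
    [-0.9,0.13,0]
  ],
  "angular": [
    [0.03,-0.03,0],
    [0.03,-0.03,0],
    [0,0,0],
    [0,0,0],
    [0,0,0],
    [0,0,0],
    [0,0,0],
    [0,0,0],
    [0,0,0],
    [0,0,0]
  ]
}}

```text
t: 15.8
tool_pos: [569.3, 27.3, 160.3]
ee_rot: [0.737, 0.676, -0.004, -0.001]
contact_force: [0.6, -0.4, -5.0]
finger_gap: 0.459
finger_force: 30.0
```

>>> {"name": "play_rows", "arguments": {
  "xyz": [
    [-0.8,0.12,0],
    [-0.6,0.1,0],
    [-0.3,0.1,0],
    [0,0,0],
    [0,0,0]
  ],
  "angular": [
    [0,0,0],
    [0,0,0],
    [0,0,0],
    [0,0,0],
    [0,0,0]
  ]
}}

```text
t: 16.42
tool_pos: [577.4, -36.9, 161.7]
ee_rot: [0.736, 0.677, -0.002, -0.001]
contact_force: [-0.3, 0.9, -4.6]
finger_gap: 0.454
finger_force: 30.0
```

```bash
python3 - <<'E'
from h import *
b=cab([-175,0,0]);b[2]=119;go(b,85)
E
```

```text
t 16.43 tcp [577.4 -36.9 161.7] cab [-190.7   -1.8  161.7] rpyx [ 0.083  0.997 -0.001] z [-0.004 -0.001 -1.   ] F [-0.3  0.9 -4.6] gap 39.5 shift [-0.391  0.047  1.068] turn [-0.04   0.014  0.042]
```

>>> {"name": "play_rows", "arguments": {
  "xyz": [
    [-0.2,0.05,0.3],
    [-0.19,0,0.3],
    [0,0,0.3],
    [0,0,0.12],
    [0,0,0.08],
    [0,0,0],
    [0,0,0]
  ],
  "angular": [
    [0,0,0],
    [0,0,0],
    [0,0,0],
    [0,0,0],
    [0,0,0],
    [0,0,0],
    [0,0,0]
  ]
}}

```text
t: 17.3
tool_pos: [578.5, -54.2, 118.2]
ee_rot: [0.736, 0.677, -0.002, -0.0]
contact_force: [-0.4, 0.2, -4.6]
finger_gap: 0.454
finger_force: 30.0
```

```bash
python3 - <<'E'
from h import *
b=cab([-175,0,0]);b[2]=118;go(b,85)
E
```

```text
t 17.3 tcp [578.5 -54.2 118.2] cab [-173.5    0.9  118.2] rpyx [ 0.084  0.996 -0.003] z [-0.003 -0.002 -1.   ] F [-0.4  0.2 -4.6] gap 39.5 shift [ 0.037 -0.022  0.006] turn [-0.026  0.025  0.028]
```

>>> {"name": "play_rows", "arguments": {
  "xyz": [
    [0,0,0.03],
    [0,0,0.03],
    [0,0,0]
  ],
  "angular": [
    [0,0,0],
    [0,0,0],
    [0,0,0]
  ]
}}

```text
t: 17.68
tool_pos: [578.4, -54.5, 117.6]
ee_rot: [0.736, 0.677, -0.002, 0.0]
contact_force: [-6.5, -1.1, 8.4]
finger_gap: 0.456
finger_force: 30.0
```

>>> {"name": "play_rows", "arguments": {
  "xyz": [
    [0,0,0],
    [0,0,0],
    [0,0,0],
    [0,0,-0.4],
    [0,0,-0.8],
    [0,0,-0.8],
    [0.3,0,0],
    [0.8,0,0],
    [0.9,0,0],
    [0,0,0]
  ],
  "angular": [
    [0,0,0],
    [0,0,0],
    [0,0,0],
    [0,0,0],
    [0,0,0],
    [0,0,0],
    [0,0,0],
    [0,0,0],
    [0,0,0],
    [0,0,0]
  ],
  "fingers": 0.5
}}

```text
t: 18.92
tool_pos: [584.6, 30.6, 195.4]
ee_rot: [0.734, 0.679, -0.001, -0.001]
contact_force: [-0.1, -0.6, -0.0]
finger_gap: 0.747
finger_force: 0.0
```

```bash
python3 - <<'E'
from h import *
go(cab([-250,0,150]),85);print(get_state()["joints"].round(2))
c=camera_params("top");p,d=read_camera("top");cv2.imwrite("pics/t3.png",cv2.resize(p[100:300,280:520,::-1],None,fx=3,fy=3));W=cloud(c,d);W[d==0]=np.nan
Q=tocab(W.reshape(-1,3)).reshape(W.shape);S=cv2.cvtColor(p,cv2.COLOR_RGB2HSV)
m=(S[...,1]<60)&(Q[...,2]>95)&(Q[...,2]<115)&(abs(Q[...,1])<90)&(Q[...,0]<-120)&(Q[...,0]>-260)
P=Q[m];print(len(P),rect(P))
E
```

```text
t 18.93 tcp [584.6  30.6 195.4] cab [-258.6   -0.4  195.4] rpyx [ 0.078  0.997 -0.   ] z [-0.004 -0.    -1.   ] F [-0.1 -0.6 -0. ] gap 65.0 shift [-0.214  0.014  1.136] turn [-0.037  0.003  0.092]
[ 0.66  0.32 -0.91  1.63  0.26  1.33 -0.37]
24 ((-130.68478393554688, 43.068092346191406), (10.609562873840332, 31.916332244873047), 24.951641082763672)
```

View pics/t3.png

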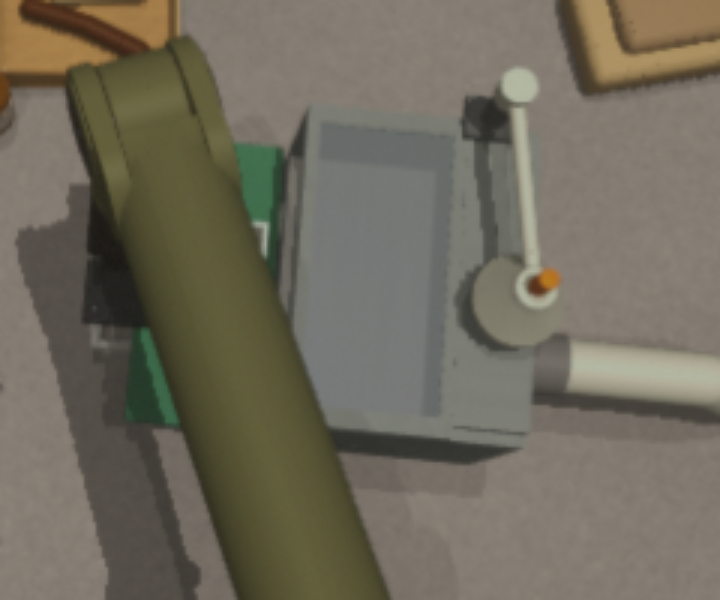

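The arm hides most of the tray in this crop, but its rim shows at (262,240) on the lowered green door. Next I tilt the tool 45° so the fingertips point into the mouth.

>>> {"name": "play_rows", "arguments": {
  "xyz": [
    [0.5,0,0],
    [0,0,0],
    [0,0,0],
    [0,0,0],
    [0,0,0],
    [0,0,0],
    [0,0,0],
    [0,0,0],
    [0,0,0],
    [0,0,0]
  ],
  "angular": [
    [0,0,0.09],
    [0,-0.75,0],
    [0,-0.9,0],
    [0,-0.9,0],
    [0,-0.9,0],
    [0,-0.9,0],
    [0,-0.9,0],
    [0,-0.9,0],
    [0,-0.9,0],
    [0,-0.45,0]
  ]
}}

```text
t: 20.23
tool_pos: [586.7, 45.3, 194.2]
ee_rot: [0.682, 0.622, -0.286, 0.257]
contact_force: [-0.3, -0.9, 0.4]
finger_gap: 0.748
finger_force: 0.0
```

```bash
python3 - <<'E'
from h import *
R=Ro.from_euler("z",85,degrees=True)*Ro.from_euler("x",180,degrees=True)*Ro.from_euler("y",-45,degrees=True)
go(cab([-250,0,89]),R=R);print(get_state()["joints"].round(2))
E
```

```text
t 20.23 tcp [586.7  45.3 194.2] cab [-273.4    0.4  194.2] rpyx [ 0.062  0.701 -0.711] z [-0.07  -0.707 -0.704] F [-0.3 -0.9  0.4] gap 65.1 shift [1.457 0.008 2.266] turn [-0.081  0.047 -0.007]
[ 0.01  0.59 -0.72  1.49  0.9   1.83 -0.88]
```

>>> {"name": "play_rows", "arguments": {
  "xyz": [
    [0.49,0,0.7],
    [0.49,0,0.8],
    [0.48,0,0.77],
    [0,0,0],
    [0,0,0]
  ],
  "angular": [
    [-0.08,0.05,0],
    [0,0,0],
    [0,0,0],
    [0,0,0],
    [0,0,0]
  ]
}}

```text
t: 20.85
tool_pos: [585.6, 22.7, 91.1]
ee_rot: [0.683, 0.623, -0.28, 0.259]
contact_force: [-0.1, -0.2, -0.3]
finger_gap: 0.749
finger_force: 0.0
```

```bash
python3 - <<'E'
from h import *
R=Ro.from_euler("z",85,degrees=True)*Ro.from_euler("x",180,degrees=True)*Ro.from_euler("y",-45,degrees=True)
go(cab([-97,0,89]),R=R)
E
```

```text
t 20.85 tcp [585.6  22.7  91.1] cab [-250.8    1.3   91.1] rpyx [ 0.066  0.706 -0.705] z [-0.06  -0.702 -0.709] F [-0.1 -0.2 -0.3] gap 65.2 shift [-2.689 -0.027  2.748] turn [ 0.016 -0.029 -0.037]
```

>>> {"name": "play_rows", "arguments": {
  "xyz": [
    [-0.25,0,0.27],
    [-0.25,0,0.26],
    [-0.25,0,0.25],
    [-0.25,0,0.25],
    [-0.25,0,0.25],
    [-0.25,0,0.25],
    [0,0,0]
  ],
  "angular": [
    [0,0,0],
    [0,0,0],
    [0,0,0],
    [0,0,0],
    [0,0,0],
    [0,0,0],
    [0,0,0]
  ]
}}

```text
t: 21.72
tool_pos: [576.6, -65.7, 88.5]
ee_rot: [0.683, 0.622, -0.282, 0.258]
contact_force: [-0.2, 0.4, 0.3]
finger_gap: 0.752
finger_force: 0.0
```

```bash
python3 - <<'E'
from h import *
R=Ro.from_euler("z",85,degrees=True)*Ro.from_euler("x",180,degrees=True)*Ro.from_euler("y",-45,degrees=True)
go(cab([-97,0,89]),R=R)
E
```

```text
t 21.73 tcp [576.6 -65.7  88.5] cab [-162.    -0.    88.5] rpyx [ 0.066  0.704 -0.707] z [-0.064 -0.704 -0.707] F [-0.2  0.4  0.3] gap 65.4 shift [-1.157  0.008  1.139] turn [-0.02  -0.001 -0.04 ]
```

>>> {"name": "play_rows", "arguments": {
  "xyz": [
    [-0.2,0,0.2],
    [-0.2,0,0.2],
    [-0.2,0,0.2],
    [-0.2,0,0.2],
    [-0.2,0,0.2],
    [-0.16,0,0.16],
    [0,0,0],
    [0,0,0]
  ],
  "angular": [
    [0,0,0],
    [0,0,0],
    [0,0,0],
    [0,0,0],
    [0,0,0],
    [0,0,0],
    [0,0,0],
    [0,0,0]
  ]
}}

```text
t: 22.72
tool_pos: [571.6, -128.5, 88.8]
ee_rot: [0.682, 0.624, -0.281, 0.259]
contact_force: [-0.4, 0.6, 0.8]
finger_gap: 0.749
finger_force: 0.0
```

```bash
python3 - <<'E'
from h import *
go(cab([-97,0,89]))
for n in("side","top","wrist"):
    c=camera_params(n);p,d=read_camera(n);W=cloud(c,d);W[d==0]=np.nan
    Q=tocab(W.reshape(-1,3)).reshape(W.shape);S=cv2.cvtColor(p,cv2.COLOR_RGB2HSV)
    m=(S[...,1]<60)&(S[...,2]>120)&(Q[...,2]>80)&(Q[...,2]<112)&(abs(Q[...,1])<90)&(Q[...,0]<20)&(Q[...,0]>-200)
    P=Q[m];print(n,len(P))
    if len(P)>20:print(rect(P),P.min(0),P.max(0))
    if n=="side":cv2.imwrite("pics/s4.png",cv2.resize(p[100:260,240:480,::-1],None,fx=3,fy=3))
E
```

```text
t 22.73 tcp [ 571.6 -128.5   88.8] cab [-98.9   0.5  88.8] rpyx [ 0.064  0.705 -0.706] z [-0.061 -0.703 -0.708] F [-0.4  0.6  0.8] gap 65.2 shift [-0.037 -0.011  0.03 ] turn None
side 22
((-9.963066101074219, -41.72482681274414), (50.958953857421875, 14.204326629638672), 51.446083068847656) [-31.39721302 -57.41434762  86.35887347] [  3.51951269 -19.8885423  110.19801914]
top 1
wrist 4385
((-67.66944122314453, 1.4669151306152344), (110.40077209472656, 133.0720672607422), 89.4656753540039) [-133.79465286  -53.53411346   80.01506957] [ -0.71507345  56.87168147 111.59702254]
```

View pics/s4.png

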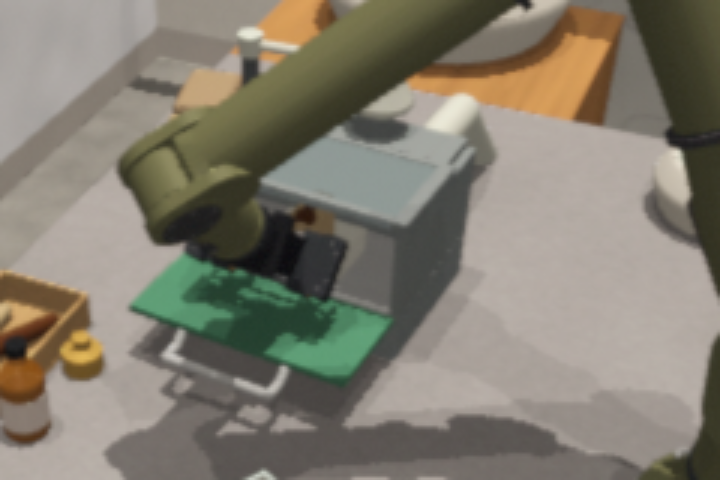

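In the side crop the fingertips are inside the mouth and the block is in the chamber at (310,215). The wrist depth puts the tray at x = -91 to -1 mm. Retracting.

>>> {"name": "play_rows", "arguments": {
  "xyz": [
    [0.4,0,-0.4],
    [0.6,0,-0.6],
    [0.67,0,-0.67],
    [0.67,0,-0.67],
    [0.6,0,-0.6],
    [0,0,0]
  ],
  "angular": [
    [0,0,0],
    [0,0,0],
    [0,0,0],
    [0,0,0],
    [0,0,0],
    [0,0,0]
  ]
}}

```text
t: 23.62
tool_pos: [586.0, 43.8, 88.2]
ee_rot: [0.68, 0.627, -0.279, 0.258]
contact_force: [-0.1, 0.0, -0.4]
finger_gap: 0.75
finger_force: 0.0
```

```bash
python3 - <<'E'
from h import *
go(cab([-289,0,120]))
c=camera_params("wrist");p,d=read_camera("wrist");W=cloud(c,d);W[d==0]=np.nan
Q=tocab(W.reshape(-1,3)).reshape(W.shape);S=cv2.cvtColor(p,cv2.COLOR_RGB2HSV)
m=(S[...,1]<60)&(S[...,2]>110)&(Q[...,2]>74)&(Q[...,2]<112)&(abs(Q[...,1])<90)&(Q[...,0]<20)&(Q[...,0]>-120)
P=Q[m];print(len(P),rect(P),P.min(0),P.max(0),np.percentile(P[:,2],[50,90,98]))
f=P[P[:,0]<-80];print(len(f),np.percentile(f[:,0],[5,50,95]),np.percentile(f[:,2],[2,98]))
E
```

```text
t 23.62 tcp [586.   43.8  88.2] cab [-2.718e+02 -2.000e-01  8.820e+01] rpyx [ 0.059  0.709 -0.702] z [-0.056 -0.7   -0.712] F [-0.1  0.  -0.4] gap 65.3 shift [-0.252  0.007 -0.867] turn None
3038 ((-89.79986572265625, 1.7854881286621094), (109.75315856933594, 5.331913471221924), 89.63835144042969) [-92.4805316  -53.09138808  75.53013633] [-86.94252492  56.65500286 105.42470046] [ 91.38293771 103.06126422 105.17838762]
3038 [-91.24312574 -89.9067062  -88.63322475] [ 76.89317348 105.17838762]
```

>>> {"name": "play_rows", "arguments": {
  "xyz": [
    [-0.6,0,-0.6],
    [-0.7,0,-0.7],
    [-0.7,0,-0.7],
    [0,0,0],
    [0,0,0],
    [0,0,0],
    [0,0,0],
    [0,0,0],
    [0,0,0],
    [0,0,0]
  ],
  "angular": [
    [0,0,0],
    [0,0,0],
    [0,0.5,0],
    [0,1,0],
    [0,1,0],
    [0,1,0],
    [0,1,0],
    [0,1,0],
    [0,1,0],
    [0,1,0]
  ]
}}

```text
t: 24.92
tool_pos: [585.7, 36.5, 202.4]
ee_rot: [0.738, 0.675, 0.003, -0.001]
contact_force: [-0.3, -0.2, -0.2]
finger_gap: 0.749
finger_force: 0.0
```

>>> {"name": "play_rows", "arguments": {
  "xyz": [
    [0,0,0],
    [0,0,0],
    [0,0,0],
    [0,0,0],
    [0,0,0],
    [0,0,0],
    [0,0,0],
    [0,0,0],
    [0,0,0]
  ],
  "angular": [
    [0,0,1],
    [0,0,1],
    [0,0,1],
    [0,0,1],
    [0,0,1],
    [0,0,1],
    [0,0,1],
    [0,0,1],
    [0,0,1]
  ],
  "fingers": -0.4
}}

```text
t: 26.05
tool_pos: [585.5, 36.5, 202.0]
ee_rot: [0.964, 0.265, 0.001, -0.0]
contact_force: [0.1, -0.1, -0.5]
finger_gap: 0.298
finger_force: 0.0
```

>>> {"name": "play_rows", "arguments": {
  "xyz": [
    [0,0,0],
    [0,0,0],
    [0,0,0],
    [0,0,0],
    [0,0,0],
    [0,0,0],
    [0,0,0]
  ],
  "angular": [
    [0,0,1],
    [0,0,1],
    [0,0,1],
    [0,0,1],
    [0,0,1],
    [0,0,1],
    [0,0,0]
  ]
}}

```text
t: 26.92
tool_pos: [585.6, 36.7, 202.1]
ee_rot: [0.999, -0.044, 0.001, -0.001]
contact_force: [0.5, -0.1, 0.6]
finger_gap: 0.301
finger_force: 0.0
```

```bash
python3 - <<'E'
from h import *
go(cab([-288.5,0,100]),-5)
E
```

```text
t 26.93 tcp [585.6  36.7 202.1] cab [-264.7    0.   202.1] rpyx [ 0.996 -0.088  0.002] z [ 0.002  0.002 -1.   ] F [ 0.5 -0.1  0.6] gap 26.2 shift [-0.006 -0.59   2.553] turn [-0.016 -0.018 -0.006]
```

>>> {"name": "play_rows", "arguments": {
  "xyz": [
    [0,-0.58,0.5],
    [0,0,0.7],
    [0,0,0.7],
    [0,0,0.6],
    [0,0,0],
    [0,0,0]
  ],
  "angular": [
    [0,0,0],
    [0,0,0],
    [0,0,0],
    [0,0,0],
    [0,0,0],
    [0,0,0]
  ]
}}

```text
t: 27.68
tool_pos: [588.9, 60.7, 103.2]
ee_rot: [0.999, -0.044, 0.002, -0.001]
contact_force: [-0.8, 0.3, -0.9]
finger_gap: 0.301
finger_force: 0.0
```

```bash
python3 - <<'E'
from h import *
go(cab([-288,0,31]),-5)
E
```

```text
t 27.68 tcp [588.9  60.7 103.2] cab [-288.9    1.2  103.2] rpyx [ 0.996 -0.087  0.004] z [ 0.004  0.002 -1.   ] F [-0.8  0.3 -0.9] gap 26.1 shift [-0.037  0.028  1.805] turn [-0.027 -0.035 -0.003]
```

>>> {"name": "play_rows", "arguments": {
  "xyz": [
    [0,0.02,0.45],
    [0,0,0.45],
    [0,0,0.45],
    [0,0,0.45],
    [0,0,0]
  ],
  "angular": [
    [-0.02,-0.03,0],
    [0,0,0],
    [0,0,0],
    [0,0,0],
    [0,0,0]
  ]
}}

```text
t: 28.3
tool_pos: [586.6, 59.9, 27.9]
ee_rot: [0.999, -0.044, -0.002, -0.0]
contact_force: [-0.0, 0.4, -0.3]
finger_gap: 0.298
finger_force: 0.0
```

>>> {"name": "play_rows", "arguments": {
  "xyz": [
    [0,0,0],
    [0,0,0],
    [0,0,0],
    [0,0,0]
  ],
  "angular": [
    [0,0,0],
    [0,0,0],
    [0,0,0],
    [0,0,0]
  ],
  "fingers": -1,
  "squeeze": 30
}}

```text
t: 28.8
tool_pos: [588.9, 59.5, 30.9]
ee_rot: [0.999, -0.044, 0.0, 0.0]
contact_force: [-0.7, -1.3, 3.9]
finger_gap: 0.124
finger_force: 30.0
```

```bash
python3 - <<'E'
from h import *
go(cab([-288,0,31]),-5)
E
```

```text
t 28.8 tcp [588.9  59.5  30.9] cab [-287.7    1.3   30.9] rpyx [ 0.996 -0.088  0.001] z [ 0.001 -0.    -1.   ] F [-0.7 -1.3  3.9] gap 10.8 shift [-0.033 -0.007 -0.002] turn [ 0.    -0.006 -0.011]
```

Gripped. Reversing the arc.

>>> {"name": "play_rows", "arguments": {
  "xyz": [
    [0,-0.02,-0.31],
    [0,0,-0.31],
    [0,0.02,-0.31],
    [0,0.04,-0.31],
    [0,0.06,-0.31],
    [0,0.08,-0.3],
    [0,0.1,-0.29],
    [0,0.13,-0.29]
  ],
  "angular": [
    [0,0,0],
    [0,0,0],
    [0,0,0],
    [0,0,0],
    [0,0,0],
    [0,0,0],
    [0,0,0],
    [0,0,0]
  ]
}}

```text
t: 29.8
tool_pos: [587.3, 44.4, 127.6]
ee_rot: [0.999, -0.044, 0.0, -0.001]
contact_force: [5.3, 0.3, -7.6]
finger_gap: 0.125
finger_force: 30.0
```

>>> {"name": "play_rows", "arguments": {
  "xyz": [
    [0,0.15,-0.28],
    [0,0.17,-0.27],
    [0,0.18,-0.25],
    [0,0.2,-0.24],
    [0,0.22,-0.22],
    [0,0.23,-0.21],
    [0,0.25,-0.19],
    [0,0.26,-0.17],
    [0,0.27,-0.15]
  ],
  "angular": [
    [0,0,0],
    [0,0,0],
    [0,0,0],
    [0,0,0],
    [0,0,0],
    [0,0,0],
    [0,0,0],
    [0,0,0],
    [0,0,0]
  ]
}}

```text
t: 30.92
tool_pos: [581.0, -27.0, 208.5]
ee_rot: [0.999, -0.042, 0.001, -0.004]
contact_force: [2.1, 8.6, 2.1]
finger_gap: 0.123
finger_force: 30.0
```

```bash
python3 - <<'E'
from h import *
th=.36;o=173*np.sin(th)+20*np.cos(th);h=173*np.cos(th)-20*np.sin(th)
go(cab([-116-o,0,70+h-19]),-5)
E
```

```text
t 30.93 tcp [581.  -27.  208.5] cab [-200.8    1.   208.5] rpyx [ 0.997 -0.083  0.002] z [ 0.003  0.008 -1.   ] F [2.1 8.6 2.1] gap 10.7 shift [-0.027  0.13   0.066] turn [-0.081 -0.017  0.039]
```

>>> {"name": "play_rows", "arguments": {
  "xyz": [
    [0,0.32,-0.1],
    [0,0.32,-0.09],
    [0,0.33,-0.08],
    [0,0.33,-0.06],
    [0,0.33,-0.05],
    [0,0.1,0],
    [0,0,0],
    [0,0,0]
  ],
  "angular": [
    [-0.05,0,0],
    [0,0,0],
    [0,0,0],
    [0,0,0],
    [0,0,0],
    [0,0,0],
    [0,0,0],
    [0,0,0]
  ]
}}

```text
t: 31.92
tool_pos: [575.3, -93.0, 228.0]
ee_rot: [0.999, -0.04, 0.002, -0.002]
contact_force: [-6.6, 13.1, 20.3]
finger_gap: 0.125
finger_force: 30.0
```

```bash
python3 - <<'E'
from h import *
go(cab([-135,0,224]),-5)
c=camera_params("side");p,d=read_camera("side");W=cloud(c,d);W[d==0]=np.nan
S=cv2.cvtColor(p,cv2.COLOR_RGB2HSV)
m=(S[...,0]>60)&(S[...,0]<90)&(S[...,1]>100)&(W[...,0]<700);Q=tocab(W[m]);Q=Q[(Q[:,0]>-300)&(Q[:,0]<-80)]
print(len(Q),np.median(Q,0),np.polyfit(Q[:,2],Q[:,0],1))
E
```

```text
t 31.93 tcp [575.3 -93.  228. ] cab [-134.6    1.   228. ] rpyx [ 0.997 -0.081  0.003] z [ 0.003  0.004 -1.   ] F [-6.6 13.1 20.3] gap 10.9 shift [-0.026 -0.011  0.099] turn [-0.036 -0.027  0.061]
1029 [-120.92706669  -41.19281902  160.99942668] [-3.85131857e-03 -1.20417157e+02]
```

>>> {"name": "play_rows", "arguments": {
  "xyz": [
    [0,0,0.1],
    [0,0,0],
    [0,0,0],
    [0,0,0]
  ],
  "angular": [
    [0,0,0],
    [0,0,0],
    [0,0,0],
    [0,0,0]
  ],
  "fingers": -0.1
}}

```text
t: 32.48
tool_pos: [573.5, -103.0, 217.8]
ee_rot: [0.999, -0.045, -0.001, 0.003]
contact_force: [-0.8, 0.3, 0.4]
finger_gap: 0.428
finger_force: 0.0
```

>>> {"name": "play_rows", "arguments": {
  "xyz": [
    [0,0,0],
    [0,0,-0.5],
    [0,0,-0.8],
    [0,0,-0.9],
    [0,0,-0.9],
    [0,0,-0.7],
    [0,0,0]
  ],
  "angular": [
    [0,0,0],
    [0,0,0],
    [0,0,0],
    [0,0,0],
    [0,0,0],
    [0,0,0],
    [0,0,0]
  ]
}}

```text
t: 33.35
tool_pos: [575.4, -101.3, 373.8]
ee_rot: [0.999, -0.044, 0.003, 0.003]
contact_force: [-0.1, -0.3, 0.4]
finger_gap: 0.448
finger_force: 0.0
```

```bash
python3 - <<'E'
from h import *
go(cab([78,-30,370]),-5)
for n in("side","top","wrist"):
    c=camera_params(n);p,d=read_camera(n);W=cloud(c,d);W[d==0]=np.nan
    S=cv2.cvtColor(p,cv2.COLOR_RGB2HSV);H,s,V=cv2.split(S);Z=W[...,2]
    near=np.hypot(W[...,0]-530,W[...,1]+300)<80
    m=(H<20)&(s>120)&(Z>300)&near;P=W[m]
    print(n,"knob",len(P))
    if len(P): v,u=np.where(m);print(np.median(P,0),P.min(0),P.max(0),u.mean(),v.mean(),tocab(np.median(P,0)))
    t=W[near&(Z>225)&(Z<303)&(s<70)];t=t[t[:,2]<303] 
    if len(t)>50:
        (x,y),r=cv2.minEnclosingCircle(t[t[:,2]<275][:,:2].astype(np.float32));print("head",x,y,r,tocab([x,y,0]))
    Q=tocab(W.reshape(-1,3)).reshape(W.shape)
    m=(H>60)&(H<90)&(s>100)&(abs(Q[...,0]+116)<60)&(abs(Q[...,1])<150)&(Z>75)
    q=Q[m]
    if len(q)>50:print("door",len(q),np.polyfit(q[:,2],q[:,0],1))
    if n=="wrist":cv2.imwrite("pics/w5.png",p[:,:,::-1])
E
```

```text
t 33.35 tcp [ 575.4 -101.3  373.8] cab [-126.4    1.9  373.8] rpyx [ 0.996 -0.088  0.005] z [ 0.005 -0.006 -1.   ] F [-0.1 -0.3  0.4] gap 38.9 shift [-0.795  5.109  0.118] turn [ 0.05  -0.05  -0.006]
side knob 41
[ 523.89819885 -300.34786051  323.43577749] [ 516.09725511 -313.5918672   304.96107702] [ 533.56209046 -294.50604939  338.1735562 ] 367.3414634146341 114.48780487804878 [ 76.4331184  -32.06222238 323.43577749]
head 524.4631958007812 -301.2580261230469 42.22389602661133 [ 77.29057784 -31.42004925   0.        ]
door 1067 [ 1.25796852e-03 -1.21030565e+02]
top knob 56
[ 526.93872869 -306.00402705  333.48636533] [ 519.76040794 -315.91224311  305.78844481] [ 535.08697476 -299.72473449  340.20602551] 460.92857142857144 193.66071428571428 [ 81.80276189 -28.54029527 333.48636533]
head 528.8683471679688 -308.4208068847656 42.358604431152344 [ 84.04216782 -26.40738334   0.        ]
door 124 [-3.14880899e-02 -1.09044724e+02]
wrist knob 84
[ 537.37510694 -305.81563469  306.40048296] [ 534.48839528 -313.13808081  301.33815152] [ 538.78210232 -300.9220551   334.84952293] 587.5357142857143 236.38095238095238 [ 80.70549612 -18.16005007 306.40048296]
head 530.5420532226562 -306.74322509765625 41.66249084472656 [ 82.22509664 -24.88625713   0.        ]
```

View pics/w5.png

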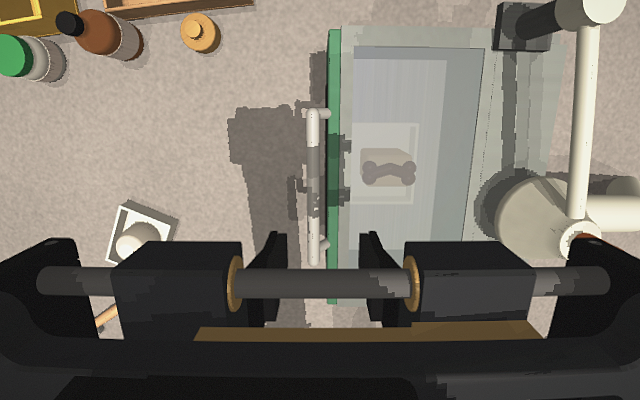

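The wrist view shows the door shut, the tray with the bone visible through the window at (388,170), and the lamp and knob at (580,235). Next, the lamp knob.

>>> {"name": "play_rows", "arguments": {
  "xyz": [
    [0,0,-0.4],
    [-0.12,0.85,0],
    [-0.12,0.88,0],
    [-0.12,0.88,0],
    [-0.12,0.88,0],
    [-0.12,0.88,0],
    [-0.12,0.84,0],
    [0,0,0],
    [0,0,0]
  ],
  "angular": [
    [0.05,-0.05,0],
    [0,0,0],
    [0,0,0],
    [0,0,0],
    [0,0,0],
    [0,0,0],
    [0,0,0],
    [0,0,0],
    [0,0,0]
  ],
  "fingers": 0.3
}}

```text
t: 34.62
tool_pos: [527.2, -305.5, 385.1]
ee_rot: [0.999, -0.044, -0.004, -0.001]
contact_force: [-0.3, 1.0, 0.4]
finger_gap: 0.649
finger_force: 0.0
```

```bash
python3 - <<'E'
from h import *
go([528,-307,309],-5);print(get_state()["joints"].round(2))
E
```

```text
t 34.62 tcp [ 527.2 -305.5  385.1] cab [ 81.3 -28.3 385.1] rpyx [ 0.996 -0.087 -0.007] z [-0.007  0.003 -1.   ] F [-0.3  1.   0.4] gap 56.5 shift [0.036 0.039 1.903] turn [-0.021  0.069 -0.001]
[ 0.87  0.25 -0.5   1.25  0.12  1.68 -1.26]
```

>>> {"name": "play_rows", "arguments": {
  "xyz": [
    [0.02,0.03,0.5],
    [0,0,0.5],
    [0,0,0.5],
    [0,0,0.38],
    [0,0,0]
  ],
  "angular": [
    [-0.02,0.06,0],
    [0,0,0],
    [0,0,0],
    [0,0,0],
    [0,0,0]
  ]
}}

```text
t: 35.25
tool_pos: [527.5, -306.7, 309.6]
ee_rot: [0.999, -0.043, -0.001, 0.0]
contact_force: [-0.3, 0.0, 0.6]
finger_gap: 0.651
finger_force: 0.0
```

>>> {"name": "play_rows", "arguments": {
  "xyz": [
    [0,0,0],
    [0,0,0],
    [0,0,0],
    [0,0,0],
    [0,0,0],
    [0,0,0]
  ],
  "angular": [
    [0,0,0],
    [0,0,0],
    [0,0,0],
    [0,0,0],
    [0,0,0],
    [0,0,0]
  ],
  "fingers": -1,
  "squeeze": 15
}}

```text
t: 36.0
tool_pos: [527.7, -308.1, 311.0]
ee_rot: [0.999, -0.044, 0.0, 0.001]
contact_force: [-0.1, -0.6, 1.0]
finger_gap: 0.198
finger_force: 15.0
```

```bash
python3 - <<'E'
from h import *
s,p,r=pose();go(cab([-35,0,309]),-5)
q=tocab(p)[:2]-[60,150];a=np.arctan2(-q[0],-q[1]);b=np.arctan2(95,150);print(np.hypot(*q),a,b)
t=np.linspace(a,b,13);P=np.c_[60-178*np.sin(t),150-178*np.cos(t)];print((np.diff(P,axis=0)/40).round(2)) # x_cab= tool y, y_cab = tool x
E
```

```text
t 36.0 tcp [ 527.7 -308.1  311. ] cab [ 83.8 -27.6 311. ] rpyx [ 0.996 -0.088  0.   ] z [ 0.    -0.002 -1.   ] F [-0.1 -0.6  1. ] gap 17.2 shift [ 0.686 -2.971  0.044] turn [ 0.018 -0.004 -0.011]
179.14276717930179 -0.13319445558401516 0.5645693936681
[[-0.26 -0.03]
 [-0.26 -0.01]
 [-0.26  0.  ]
 [-0.26  0.02]
 [-0.26  0.03]
 [-0.25  0.05]
 [-0.25  0.06]
 [-0.25  0.08]
 [-0.24  0.09]
 [-0.24  0.11]
 [-0.23  0.12]
 [-0.22  0.13]]
```

>>> {"name": "play_rows", "arguments": {
  "xyz": [
    [-0.03,-0.26,0],
    [-0.01,-0.26,0],
    [0,-0.26,0],
    [0.02,-0.26,0],
    [0.03,-0.26,0],
    [0.05,-0.25,0],
    [0.06,-0.25,0]
  ],
  "angular": [
    [0,0,0],
    [0,0,0],
    [0,0,0],
    [0,0,0],
    [0,0,0],
    [0,0,0],
    [0,0,0]
  ]
}}

```text
t: 36.88
tool_pos: [539.0, -235.7, 310.7]
ee_rot: [0.999, -0.044, -0.0, 0.001]
contact_force: [-3.0, -2.8, 0.9]
finger_gap: 0.196
finger_force: 15.0
```

>>> {"name": "play_rows", "arguments": {
  "xyz": [
    [0.08,-0.25,0],
    [0.09,-0.24,0],
    [0.11,-0.24,0],
    [0.12,-0.23,0],
    [0.13,-0.22,0],
    [0,0,0],
    [0,0,0]
  ],
  "angular": [
    [0,0,0],
    [0,0,0],
    [0,0,0],
    [0,0,0],
    [0,0,0],
    [0,0,0],
    [0,0,0]
  ]
}}

```text
t: 37.75
tool_pos: [565.6, -189.3, 310.5]
ee_rot: [0.999, -0.043, 0.001, -0.001]
contact_force: [2.4, 0.7, -1.9]
finger_gap: 0.199
finger_force: 15.0
```

```bash
python3 - <<'E'
from h import *
go(cab([-35,0,309]),-5)
E
```

```text
t 37.75 tcp [ 565.6 -189.3  310.5] cab [-3.780e+01 -2.000e-01  3.105e+02] rpyx [ 0.996 -0.086  0.002] z [ 0.003  0.001 -1.   ] F [ 2.4  0.7 -1.9] gap 17.3 shift [0.006 0.071 0.037] turn [-0.012 -0.023  0.015]
```

Centred; now release, lift and move clear.

>>> {"name": "play_rows", "arguments": {
  "xyz": [
    [0,0,0],
    [0,0,0],
    [0,0,0],
    [0,0,0],
    [0,0,-0.5],
    [0,0,-0.8],
    [0,0,-0.8],
    [0,-0.8,0],
    [0,-0.9,0],
    [0,-0.9,0]
  ],
  "angular": [
    [0,0,0],
    [0,0,0],
    [0,0,0],
    [0,0,0],
    [0,0,0],
    [0,0,0],
    [0,0,0],
    [0,0,0],
    [0,0,0],
    [0,0,0]
  ],
  "fingers": 0.2
}}

```text
t: 39.0
tool_pos: [573.3, -86.7, 394.6]
ee_rot: [0.999, -0.044, 0.0, 0.001]
contact_force: [0.1, 0.4, 0.3]
finger_gap: 0.6
finger_force: 0.0
```

>>> {"name": "play_rows", "arguments": {
  "xyz": [
    [0,-0.9,0],
    [0,-0.9,0],
    [0,-0.9,0],
    [0,-0.9,0],
    [0,0,0],
    [0,0,0]
  ],
  "angular": [
    [0,0,0],
    [0,0,0],
    [0,0,0],
    [0,0,0],
    [0,0,0],
    [0,0,0]
  ]
}}

```text
t: 39.75
tool_pos: [586.1, 55.0, 394.2]
ee_rot: [0.999, -0.044, 0.0, 0.001]
contact_force: [0.6, -0.2, 0.2]
finger_gap: 0.596
finger_force: 0.0
```

```bash
python3 - <<'E'
from h import *
go(cab([-35,0,309]),-5)
for n in("side","top"):
    c=camera_params(n);p,d=read_camera(n);W=cloud(c,d);W[d==0]=np.nan
    H,s,V=cv2.split(cv2.cvtColor(p,cv2.COLOR_RGB2HSV));Q=tocab(W.reshape(-1,3)).reshape(W.shape);Z=W[...,2]
    near=np.hypot(Q[...,0]+35,Q[...,1])<70
    for nm,m in(("knob",(H<20)&(s>120)&(Z>300)&near),("door",(H>60)&(H<90)&(s>100)&(abs(Q[...,0]+116)<40)&(abs(Q[...,1])<150)&(Z>75))):
        q=Q[m];print(n,nm,len(q),np.median(q,0).round(1) if len(q) else"")
        if nm=="door" and len(q)>100:print(np.polyfit(q[:,2],q[:,0],1))
    q=Q[near&(Z>235)&(Z<275)]
    if len(q)>30:print("head",cv2.minEnclosingCircle(q[:,:2].astype(np.float32)))
    if n=="top":cv2.imwrite("pics/t6.png",p[:,:,::-1])
E
```

```text
t 39.75 tcp [586.1  55.  394.2] cab [-283.    -1.1  394.2] rpyx [ 0.996 -0.089  0.   ] z [ 0.    -0.002 -1.   ] F [ 0.6 -0.2  0.2] gap 51.9 shift [0.036 6.195 2.145] turn [ 0.022 -0.003 -0.014]
side knob 43 [-45.2  -4.3 324. ]
side door 1033 [-120.9  -30.7  160. ]
[-2.16413437e-03 -1.20610749e+02]
head ((-45.39805603027344, -2.6487650871276855), 41.65202331542969)
top knob 51 [-38.5   1.1 333.9]
top door 177 [-115.2   17.3  206.3]
[-7.65103312e-02 -9.94103762e+01]
head ((-37.09229278564453, 3.0434842109680176), 42.142024993896484)
```

View pics/t6.png

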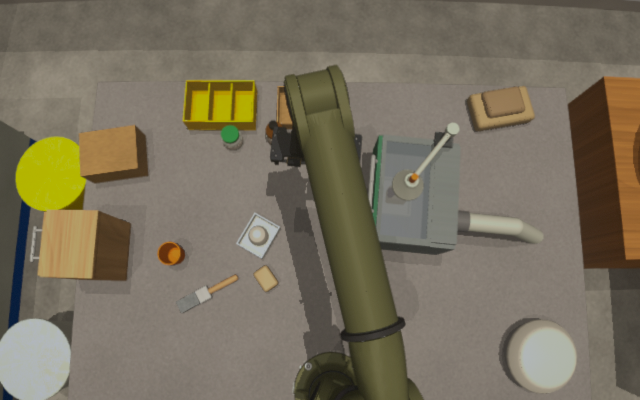

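The top view shows the lamp at (408,184) over the window, about 3–10 mm off centre. The door is shut, the other items are in place and the arm touches nothing.

```bash
python3 -c "
from cell import *
print(job_done())"
```

```text
the job is handed in; nothing more can be done
None
```

The job is handed in: by the last measurements the bone's tray is level inside the chamber, the door is shut and the lamp sits about 3–10 mm off the window's centre; the hand-in gave no verdict.

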